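# Put the salt windows away in the bayonet-lid dry canister

## Robot

A 6-joint arm with a two-finger parallel gripper is mounted at the origin on the work surface. World frame = base frame: x ahead of the robot, y to its left, z up, the work surface at z = 0. Lengths are in mm, angles in rad, forces in N, time in s.
With the tool pointing down it reaches from about 275 to 825 mm from the base axis. Payload 5.2 kg.
Tool frame: the origin (TCP) lies at the very end of the fingers, on their centre line; the grasp point (between the pads) lies 19 mm behind it; z points along the fingers, y is the direction in which the jaws open and shut (so a half turn about z gives the same grasp; the last joint's range is limited). The gripper opens to 93 mm and grips with 3 to 60 N. Pads are 15 mm wide; open, the fingers measure 128 mm over their backs; the gripper's body (75 mm by 188 mm) begins 65 mm behind the grasp point.
Start: joints at [-1.385, 0.259, 1.535, -0, 1.348, -0.203], TCP at [208.514, -508.947, 179.453] pointing down, gripper open.
Joint ranges: [-3.14, 3.14], [-0.91, 2.08], [0.19, 2.58], [-1.22, 4.36], [0.22, 2.71], [-3.12, 3.12]. Speed limits (rad/s): [2.57, 2.57, 3.14, 3.14, 3.14, 3.14].

## Interface

Orientations are given as [roll, pitch, yaw] about the fixed x, y, z axes, in that order (R = Rz(yaw) Ry(pitch) Rx(roll)).
In Python, from bench import robot gives the robot as it stands. The module is installed in compiled form; this text tells all that it offers. Calls block until the motion is done:
- robot.move_ptp(position, orientation): joint-space move of the TCP to a pose.
- robot.move_linear(position, ori=None, speed=150, f_stop=None): straight line of the TCP; ori=None keeps the orientation; speed is the mean speed in mm/s. With f_stop (N) it stops when the force on the tool has changed by that much, and returns True; else False.
- robot.move_j(angles): joint-space move.
- robot.move_gripper(opening): opening from 0.0 (shut) to 1.0 (fully open); the grip force is fixed at half the most; returns when the fingers have stopped.
- robot.sleep(seconds).
- robot.inverse_kinematics(position, orientation): joint angles nearest the present ones, or None.
- robot.get_image(name): name is "scene" or "side" or "wrist"; returns a dict with "img" (384x512x3 uint8, blue, green, red), "fovy" (degrees; the focal length in pixels is half the picture's height over the tangent of half this angle, whatever the lens; pixels are square), "cx", "cy" (the principal point, pixels), "eye" and "orientation" of the camera in the world. Camera axes: x right, y down, z forward; pixel columns grow to the right and rows downward; lengths in mm; the calibration is good to about 2 mm. The wrist camera is an equidistant fisheye: a pixel r from the principal point sees the ray r / f radians off the axis. A picture is of the moment at which its call begins. There is no depth.
A pose or a line that the arm cannot do raises robot.MotionError and nothing moves.
- robot.hand_in(): hands the job in, once; it reports no verdict.
Readings, each from a call of its own:
- robot.current_t(): time.
- robot.current_qpos(): joint angles.
- robot.current_joint_vel(): joint speeds.
- robot.current_joint_efforts(): joint torques, N m.
- robot.current_tcp_pos(): TCP position.
- robot.current_eef_rot(): TCP orientation.
- robot.current_contact_force(): force on the tool from outside, world axes, zero at the start.
- robot.current_ft_torque(): the same for the moment, N m.
- robot.current_gripper_width(): opening from 0.0 (shut) to 1.0 (fully open).
Only numpy, scipy, OpenCV 4.12 (cv2) and the standard library are available. Lean on these libraries where they do the work, as an engineer would, in place of code of your own. Each camera call takes 0.05 s, during which the arm holds its last target.

## Task

Put all the square salt-window carriers lying on the optical table away in the dry canister: turn its clear cover anticlockwise until the lugs reach the slots, lift it off and stand it upright in the middle of the rubber mat. Stack every carrier flat in one square, aligned pile in the centre of the canister's white shelf plate, then put the cover back over the pile, let it seat fully and turn it clockwise to its stop so that it is locked. Leave the other things on the table where they are.

Things in the scene. Friction and masses are not known exactly. Their poses are not given: they have to be found in the camera images.
- canister: Base of the dry canister, fixed: round aluminium foot of 122 mm diameter with a bayonet ring, ring top 32 mm above the table. Origin: centre of the underside, z up. The cover's rim sits on a seat 20 mm above the table. A white round shelf plate stands in the middle, higher than the ring. Clamping forks reach 96 mm from the centre along +y and -y, 16 mm high; a purge nipple reaches 77 mm along -x.
- shelf (a point): Centre of the top of the canister's white, round, perforated shelf plate: 82 mm diameter, 40 mm above the table, 8 mm above the ring.
- slot1 (a point): Mouth of the ring's first slot, 50.5 mm from the axis on the canister's +x. The ring's inward lip (inner diameter 98 mm, 5 mm thick) has three such slots, 120 degrees apart, each 30 degrees wide. The cover lifts off and goes on with its lugs within 6 degrees of the slot centres.
- cover: Clear dome cover, loose, 0.25 to 0.42 kg. Origin: centre of its lower rim, z up. Outer diameter 94, inner 88 mm, dome top 104 mm above the origin, 100 mm of room inside. Starts locked on the canister (origin 20 mm up), its lugs 32 to 47 degrees clockwise (from above) of the slots. Anticlockwise it stops about 3 degrees past the slot centres; clockwise it stops about 48 degrees past them.
- handle (a point): In the middle of the cover's black bar handle, 128 mm above the cover's origin. The bar lies along the cover's x: 60 mm long, 18 mm wide (along y), from 104 to 144 mm above the origin.
- lug1 (a point): Centre of the cover's first lug, 50.5 mm from the axis on the cover's +x. Three dark lugs, 120 degrees apart, stick out of the lower rim to 54 mm from the axis, 14 mm wide, 4.5 mm thick; a dark upright rib on the dome (16 to 46 mm up) marks each. Under the lip they have 2.5 mm of play in height; the rim has 2 mm of play sideways.
- mat: Black rubber mat, 160 by 160 mm, 3 mm thick, fixed on the table; origin under its centre. The cover stands here while it is off.
- lock1 (a point): Point under the ring's lip, 50.5 mm from the axis, 40 degrees clockwise of slot 1 (slots counted anticlockwise): the middle of the locked range of a lug. The locked range is 12 degrees either way, the stop at +8; any lug may go to any of the three.
- lock2 (a point): Point under the ring's lip, 50.5 mm from the axis, 40 degrees clockwise of slot 2 (slots counted anticlockwise): the middle of the locked range of a lug. The locked range is 12 degrees either way, the stop at +8; any lug may go to any of the three.
- lock3 (a point): Point under the ring's lip, 50.5 mm from the axis, 40 degrees clockwise of slot 3 (slots counted anticlockwise): the middle of the locked range of a lug. The locked range is 12 degrees either way, the stop at +8; any lug may go to any of the three.
- carrier1: Salt-window carrier: a dark square metal frame 50 by 50 mm, 12 mm thick, with a recessed round window of 25 mm, 70 g. Origin: its very centre (6 mm above the surface it lies on), x and y along its sides, z along its thickness; both faces are alike, so either may be up. Four or five of them are there, lying flat on the table; all are alike.
- carrier2: Salt-window carrier: a dark square metal frame 50 by 50 mm, 12 mm thick, with a recessed round window of 25 mm, 70 g. Origin: its very centre (6 mm above the surface it lies on), x and y along its sides, z along its thickness; both faces are alike, so either may be up. Four or five of them are there, lying flat on the table; all are alike.
- carrier3: Salt-window carrier: a dark square metal frame 50 by 50 mm, 12 mm thick, with a recessed round window of 25 mm, 70 g. Origin: its very centre (6 mm above the surface it lies on), x and y along its sides, z along its thickness; both faces are alike, so either may be up. Four or five of them are there, lying flat on the table; all are alike.
- carrier4: Salt-window carrier: a dark square metal frame 50 by 50 mm, 12 mm thick, with a recessed round window of 25 mm, 70 g. Origin: its very centre (6 mm above the surface it lies on), x and y along its sides, z along its thickness; both faces are alike, so either may be up. Four or five of them are there, lying flat on the table; all are alike.
- carrier5: Salt-window carrier: a dark square metal frame 50 by 50 mm, 12 mm thick, with a recessed round window of 25 mm, 70 g. Origin: its very centre (6 mm above the surface it lies on), x and y along its sides, z along its thickness; both faces are alike, so either may be up. Four or five of them are there, lying flat on the table; all are alike.
- fork: Bystander, loose: clamping fork, aluminium, 68 x 26 mm, 16 mm high. Origin under its middle.
- lenscell: Bystander, loose: round lens cell, black, 51 mm diameter, 14 mm high. Origin under its middle.
- postholder: Bystander, loose: short post holder, black, 32 mm foot, 46 mm high. Origin under its middle.
- screwtub: Bystander, loose: open white tub of screws, 56 x 46 mm, 22 mm high. Origin under its middle.
- screwdriver: Bystander, loose: red-handled screwdriver, 170 mm long, lying along its x. Origin at its middle.
- meter: Bystander, loose: hand-held light meter, grey, 80 x 130 mm, 26 mm high. Origin under its middle.
Not all that is in view belongs to the job. Leave any yellow look-alike of the screwtub alone. What is shaped like the carrier1 but green is not meant.

How it is judged:
By the outcome, as a careful person would: the job done as asked, in the order asked, and still so for the second after the job is handed in, with the robot touching nothing.
Of carrier1, carrier2, carrier3, carrier4, carrier5 only 4 to 5 are there at a start; the rules pass over those that are not, and their reading is None.
At some moment in a run one of carrier1, carrier2, carrier3, carrier4, carrier5 may be knocked a few centimetres aside while the robot is not near it.
Once in a run the grip may slacken for a moment while it holds something.
It also fails if it takes over 210 s, if anything falls off the work surface, if the arm or the gripper's body presses on something with over 40 N, if the wrist force passes 120 N, or if a joint passes its speed limit or range.

## Working session

There is one attempt and no reset: what is moved stays moved. The work goes in short steps, each a Python script; the robot and the scene stay as the last script left them, time stands still between calls to the robot, and variables do not carry over. Pictures are saved under pics/ and viewed, and the job is handed in when it is done.

```bash
mkdir -p pics; ls; python3 - <<'E'
from bench import robot
import cv2
for n in ("scene","side","wrist"):
    d=robot.get_image(n); cv2.imwrite(f"pics/{n}0.png",d["img"])
    print(n,{k:v for k,v in d.items() if k!="img"})
print(robot.current_t(),robot.current_eef_rot(),robot.current_gripper_width())
E
```

```text
pics
scene {'fovy': 42.318201208001994, 'cx': 257.6901763831527, 'cy': 185.98728972127915, 'eye': array([1423.63559835,  672.12369514,  813.32082919]), 'orientation': array([-2.12995656,  0.0064438 ,  2.21380089])}
side {'fovy': 49.19726537573303, 'cx': 260.0548977295884, 'cy': 191.853623280627, 'eye': array([ 393.58903574, 1064.6739018 ,  832.33680507]), 'orientation': array([-2.17397737,  0.01953456, -3.06644319])}
wrist {'fovy': 65.70646984690485, 'cx': 258.1320520087321, 'cy': 191.43017250490684, 'eye': array([ 279.37930098, -479.6105173 ,  384.33433168]), 'orientation': array([ 2.86226578e+00,  2.56134826e-03, -1.18095102e+00])}
0.15 [-3.14022417e+00 -2.94339980e-04  3.88806665e-01] 1.0011232707809785
```

View pics/scene0.png

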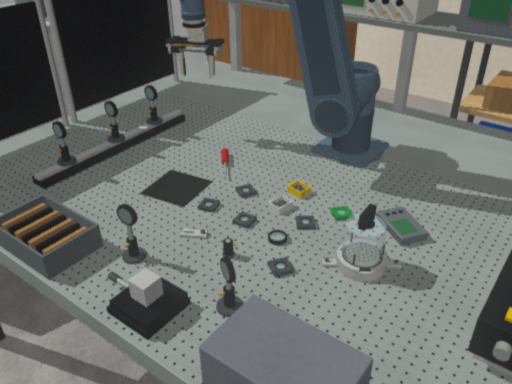

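View pics/side0.png

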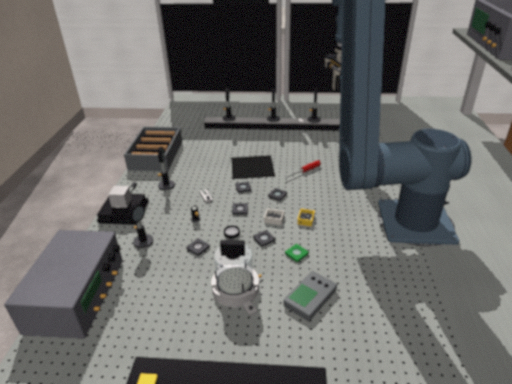

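View pics/wrist0.png

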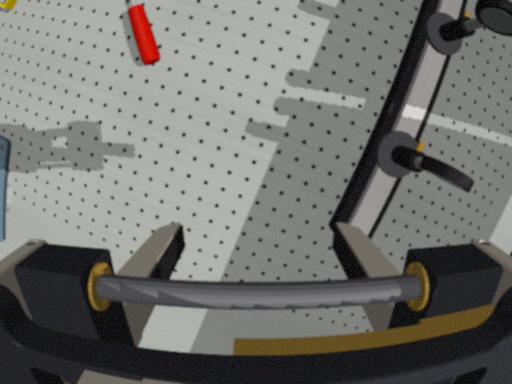

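The scene view shows five dark carriers at about (246,190), (208,204), (244,219), (305,222) and (281,267). The mat is at (177,187) and the canister at (362,258). The green look-alike is at (342,213).

```bash
cat > h.py <<'E'
from bench import robot
import numpy as np, cv2
from scipy.spatial.transform import Rotation as R
def shot(n,save=None):
    d=robot.get_image(n); d["name"]=n
    if save: cv2.imwrite(f"pics/{save}.png",d["img"])
    return d
def rays(d,px):
    px=np.atleast_2d(np.asarray(px,float)); f=d["img"].shape[0]/2/np.tan(np.radians(d["fovy"])/2)
    u=(px-[d["cx"],d["cy"]])/f
    if d["name"]=="wrist":
        r=np.linalg.norm(u,axis=1,keepdims=True); s=np.where(r>1e-9,np.sin(r)/np.maximum(r,1e-9),1)
        v=np.hstack([u*s,np.cos(r)])
    else: v=np.hstack([u,np.ones((len(u),1))])
    return R.from_euler('xyz',d["orientation"]).apply(v)
def toz(d,px,z):
    v=rays(d,px); e=np.asarray(d["eye"]); return e+v*((z-e[2])/v[:,2])[:,None]
def proj(d,P):
    P=np.atleast_2d(P); f=d["img"].shape[0]/2/np.tan(np.radians(d["fovy"])/2)
    c=R.from_euler('xyz',d["orientation"]).inv().apply(P-np.asarray(d["eye"]))
    if d["name"]=="wrist":
        rr=np.linalg.norm(c[:,:2],axis=1,keepdims=True); th=np.arctan2(rr,c[:,2:]); u=c[:,:2]/np.maximum(rr,1e-9)*th
    else: u=c[:,:2]/c[:,2:]
    return u*f+[d["cx"],d["cy"]]
def rectify(d,x0,x1,y0,y1,z,s=1.0):
    # top view image: rows = x decreasing, cols = y decreasing ; s px per mm
    xs=np.arange(x1,x0,-1/s); ys=np.arange(y1,y0,-1/s)
    Y,X=np.meshgrid(ys,xs); p=proj(d,np.stack([X.ravel(),Y.ravel(),np.full(X.size,z)],1)).astype(np.float32)
    return cv2.remap(d["img"],p[:,0].reshape(X.shape),p[:,1].reshape(X.shape),cv2.INTER_LINEAR)
DOWN=lambda yaw:[np.pi,0,yaw]
E
python3 - <<'E'
from h import *
a=shot("scene");b=shot("side")
print(toz(a,[(246,190),(208,204),(244,219),(305,222),(281,267),(342,213)],12).round())
print(toz(b,[(278,194),(243,187),(240,209),(264,238),(198,247),(297,253)],12).round())
print(toz(a,[(177,187),(362,265)],3).round(),toz(b,[(252,167),(236,297)],3).round())
E
```

```text
[[ 441. -115.   12.]
 [ 565. -157.   12.]
 [ 561.  -27.   12.]
 [ 474.  115.   12.]
 [ 664.  167.   12.]
 [ 376.  176.   12.]]
[[ 437. -112.   12.]
 [ 561. -149.   12.]
 [ 557.  -21.   12.]
 [ 469.  119.   12.]
 [ 658.  168.   12.]
 [ 371.  178.   12.]]
[[ 542. -305.    3.]
 [ 531.  316.    3.]] [[ 543. -300.    3.]
 [ 526.  341.    3.]]
```

```bash
python3 - <<'E'
from h import *
robot.move_ptp([430,325,330],DOWN(0))
d=shot("wrist","w1"); print(d["eye"],rays(d,[(d["cx"],d["cy"])]))
robot.move_ptp([440,60,400],DOWN(0))
d=shot("wrist","w2")
robot.move_ptp([440,-110,400],DOWN(0))
d=shot("wrist","w3")
print(robot.current_t(), robot.current_qpos())
E
```

```text
[507.06984353 324.55807337 535.36652613] [[-2.76508084e-01  1.05411371e-04 -9.61011586e-01]]
5.25 [-4.89029321e-01  2.33209086e-02  1.29012890e+00  8.74197304e-04
  1.82825783e+00  1.08027418e+00]
```

View pics/w1.png

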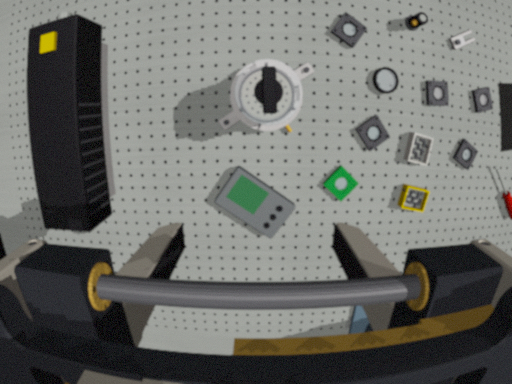

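View pics/w2.png

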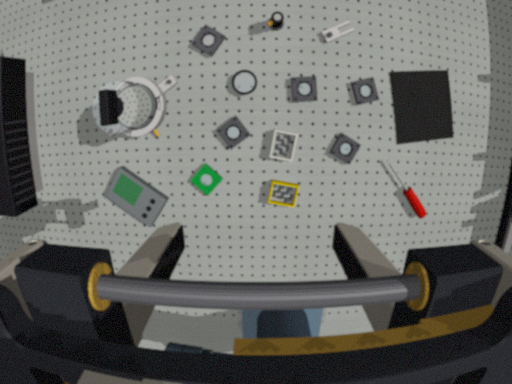

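View pics/w3.png

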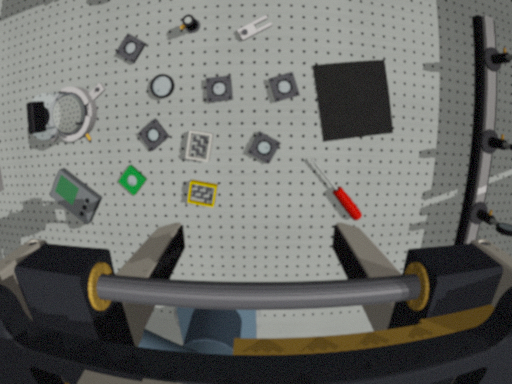

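The wrist views resolve everything: five dark carriers, the mat, the canister with its fork arms, and a yellow nipple. Next I'll measure the canister and handle from straight above.

```bash
python3 - <<'E'
from h import *
import pickle
d3=shot("wrist"); pickle.dump(d3,open("d3.pkl","wb"))
robot.move_ptp([455,330,300],DOWN(0))
d=shot("wrist"); pickle.dump(d,open("d1.pkl","wb"))
print(d["eye"])
A=rectify(d,430,630,230,430,164,1.5);B=rectify(d,430,630,230,430,32,1.5)
A=cv2.resize(A,None,fx=1.33,fy=1.33);B=cv2.resize(B,None,fx=1.33,fy=1.33)
cv2.imwrite("pics/r1.png",np.hstack([A,B]))
C=rectify(d3,400,720,-400,250,12,1.2); cv2.imwrite("pics/r3.png",C)
E
```

```text
[532.00621284 329.3782001  506.03679441]
```

View pics/r1.png

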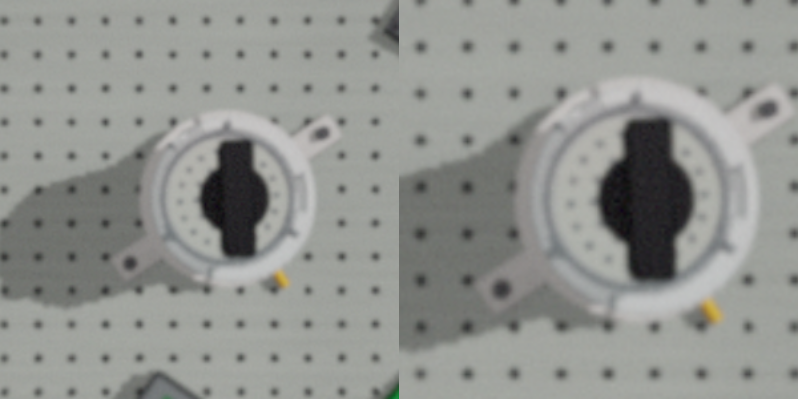

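View pics/r3.png

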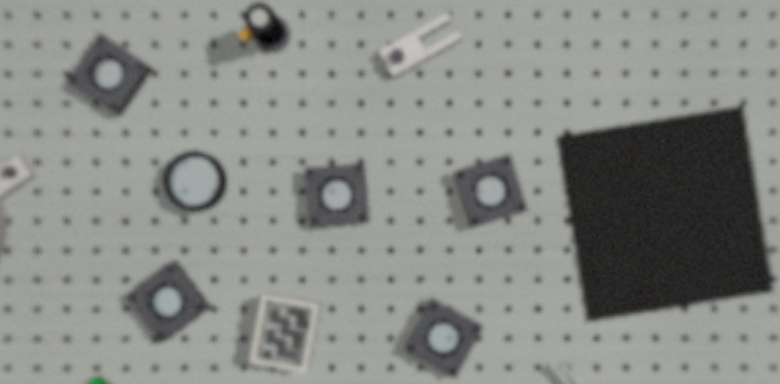

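```bash
cat >> h.py <<'E'
def world(ij,x1,y1,s): ij=np.atleast_2d(ij); return np.stack([x1-(ij[:,1]+.0)/s,y1-(ij[:,0]+.0)/s],1)
def carriers(d,x0,x1,y0,y1,z=12,s=2.0,dbg=None):
    # dark frames (plus bright window filled) of ~50 mm square, top face at z
    im=rectify(d,x0,x1,y0,y1,z,s); hsv=cv2.cvtColor(im,cv2.COLOR_BGR2HSV)
    m=((hsv[...,2]<105)&(hsv[...,1]<90)).astype(np.uint8)*255
    m=cv2.morphologyEx(m,cv2.MORPH_OPEN,np.ones((int(4*s),)*2))
    out=[]
    cs,_=cv2.findContours(m,cv2.RETR_EXTERNAL,cv2.CHAIN_APPROX_NONE)
    for c in cs:
        (cx,cy),(w,h),a=cv2.minAreaRect(c)
        if 40*s<min(w,h) and max(w,h)<64*s and cv2.contourArea(c)>.85*w*h:
            p=world((cx,cy),x1,y1,s)[0]
            out.append((p[0],p[1],(a if False else -a)%90,w/s,h/s))
            cv2.drawContours(im,[cv2.boxPoints(((cx,cy),(w,h),a)).astype(int)],0,(0,0,255),1)
    if dbg: cv2.imwrite(f"pics/{dbg}.png",im)
    return np.array(out)
E
python3 - <<'E'
from h import *
import pickle
d1=pickle.load(open("d1.pkl","rb"));d3=pickle.load(open("d3.pkl","rb"))
im=rectify(d1,430,630,230,430,164,4); g=cv2.cvtColor(im,cv2.COLOR_BGR2GRAY)
m=(g<45).astype(np.uint8)*255
m=cv2.morphologyEx(m,cv2.MORPH_OPEN,np.ones((9,9)))
for c in cv2.findContours(m,cv2.RETR_EXTERNAL,cv2.CHAIN_APPROX_NONE)[0]:
    if cv2.contourArea(c)<3000: continue
    print("dark",cv2.contourArea(c),cv2.minAreaRect(c),world(cv2.minAreaRect(c)[0],630,430,4))
# handle edges: restrict to ends beyond dome-knob
ys,xs=np.nonzero(m); 
for lo,hi in ((0,1000),):
  rows=np.unique(ys); mid=[(r,(xs[ys==r].min()+xs[ys==r].max())/2,xs[ys==r].max()-xs[ys==r].min()) for r in rows]
  mid=np.array([q for q in mid if 50<q[2]<85]); k=np.polyfit(mid[:,0],mid[:,1],1); print("handle angle deg",np.degrees(np.arctan(k[0])),"rows",mid[0,0],mid[-1,0], "widths",mid[::12,2])
# fork holes z=16
im=rectify(d1,430,630,200,430,16,4); cv2.imwrite("pics/r16.png",cv2.resize(im,None,fx=.6,fy=.6))
C=carriers(d3,400,720,-400,250,12,2,"c3"); print(C.round(1))
E
```

```text
dark 18025.0 ((467.44769287109375, 398.2742919921875), (221.50436401367188, 125.18494415283203), 88.26429748535156) [[530.431427   313.13807678]]
handle angle deg 1.823857736260182 rows 290.0 505.0 widths [51. 57. 56. 55. 60. 84. 65. 58. 58. 57. 52.]
[[ 466.4  112.8   36.4   50.1   58.6]
 [ 559.9 -157.    17.5   52.3   51.2]]
```

View pics/r16.png

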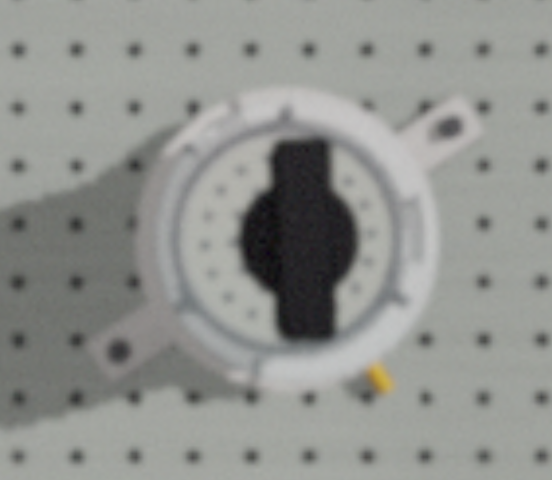

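```bash
cat >> h.py <<'E'
def st(tag=""):
    print(tag,"t%.1f"%robot.current_t(),"p",np.round(robot.current_tcp_pos(),1),"yaw%.1f"%np.degrees(robot.current_eef_rot()[2]),"F",np.round(robot.current_contact_force(),1),"M",np.round(robot.current_ft_torque(),2),"w%.3f"%robot.current_gripper_width())
def D(deg): return [np.pi,0,np.radians(deg)]
E
python3 - <<'E'
from h import *
robot.move_ptp([530.5,312,200],D(1.8)); st()
print(robot.move_linear([530.5,312,128],speed=60,f_stop=10)); st()
robot.move_gripper(0.0); robot.sleep(.2); st()
E
```

```text
t7.6 p [530.7 311.5 200.6] yaw1.7 F [-0.9  0.5  0.6] M [0.04 0.02 0.04] w1.001
False
 t8.9 p [530.8 312.1 128.5] yaw1.8 F [0.1 0.7 0.1] M [0.07 0.02 0.03] w0.998
 t10.6 p [530.5 312.  128. ] yaw1.8 F [-0.5 -0.5 -0.3] M [ 0.04  0.03 -0.01] w0.004
```

```bash
python3 - <<'E'
from h import *
shot("wrist","w4");a=shot("scene");b=shot("side")
cv2.imwrite("pics/s4.png",np.hstack([cv2.resize(a["img"][140:300,280:440],(400,400)),cv2.resize(b["img"][220:320,180:280],(400,400))]))
E
```

```text
(no output)
```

View pics/s4.png

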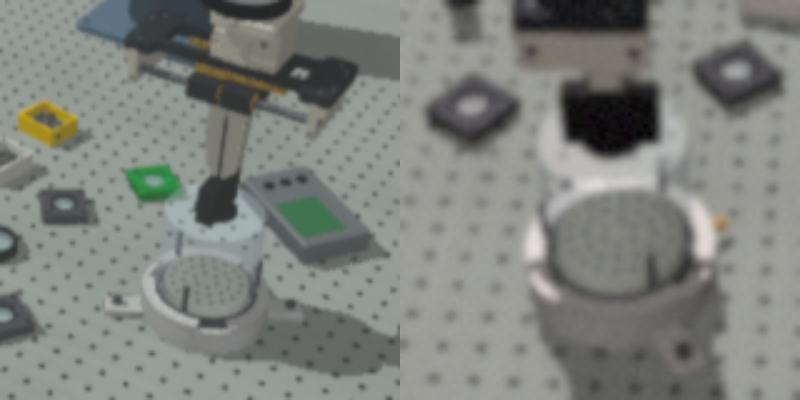

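View pics/w4.png

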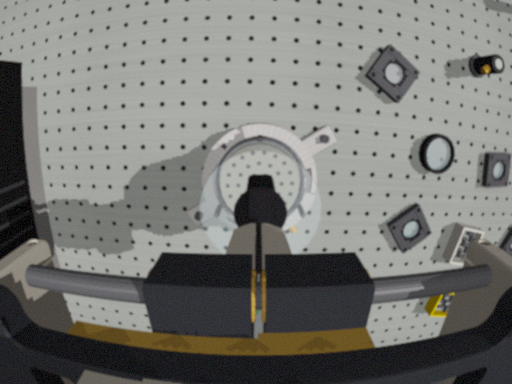

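```bash
python3 - <<'E'
from h import *
from scipy.spatial.transform import Rotation as R
T=[]
for n in ("scene","side","wrist"):
    d=shot(n); P=[[530.5,312,128],[530.5,312,164],[530.5+30,312,164],[530.5-30,312,164],[530.5,312,20],[530,312,40]]
    p=proj(d,P); print(n,p.round(0).tolist())
    im=d["img"].copy(); 
    for k,q in enumerate(p): cv2.circle(im,tuple(int(v) for v in q),2,[(0,0,255),(0,255,255),(0,255,0),(255,0,0),(255,0,255),(255,255,0)][k],-1)
    c=p[0]; x,y=int(min(max(c[0],70),440)),int(min(max(c[1],70),310)); T.append(cv2.resize(im[y-65:y+65,x-65:x+65],(260,260)))
cv2.imwrite("pics/t5.png",np.hstack(T))
E
```

```text
scene [[366.0, 223.0], [368.0, 210.0], [362.0, 216.0], [374.0, 204.0], [361.0, 259.0], [362.0, 252.0]]
side [[233.0, 253.0], [232.0, 242.0], [220.0, 241.0], [245.0, 242.0], [235.0, 284.0], [235.0, 278.0]]
wrist [[258.0, 214.0], [258.0, 234.0], [260.0, 188.0], [257.0, 275.0], [258.0, 179.0], [258.0, 185.0]]
```

View pics/t5.png

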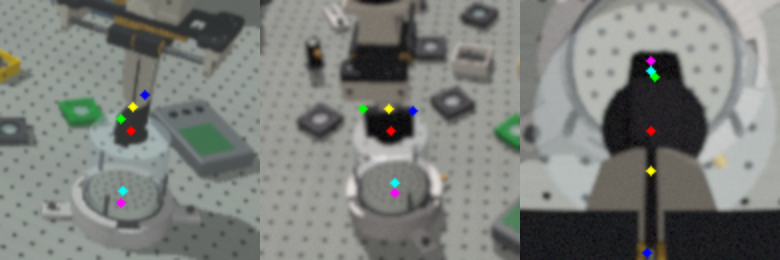

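```bash
python3 - <<'E'
from h import *
robot.move_gripper(1.0); st()
a=shot("wrist")["img"][130:290,150:370]
b=shot("scene")["img"][140:300,280:440]
robot.move_linear([530.5,312,185],speed=100)
c=shot("wrist")["img"][60:300,100:420]
st()
cv2.imwrite("pics/w6.png",np.hstack([cv2.resize(q,(int(q.shape[1]*260/q.shape[0]),260)) for q in (a,b,c)])[:, :800])
E
```

```text
t12.4 p [530.5 312.  128. ] yaw1.8 F [0.3 0.8 0.4] M [ 0.02  0.03 -0.04] w0.998
 t13.2 p [529.9 311.8 184.1] yaw1.8 F [-0.3  0.7  1.2] M [0.01 0.08 0.04] w1.001
```

View pics/w6.png

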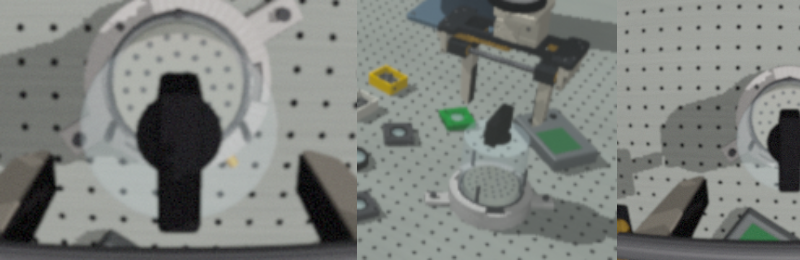

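The open-jaw view shows the bar centred between the fingers, yet the reading said they shut fully, which doesn't fit. I'll repeat the close and read the width as it goes.

```bash
python3 - <<'E'
from h import *
robot.move_linear([530.5,312.5,132],speed=60,f_stop=10); st()
for g in (0.3,0.22,0.15,0.08):
    robot.move_gripper(g); st(str(g))
    if abs(robot.current_gripper_width()-g)>.02: break
shot("wrist","w7")
cv2.imwrite("pics/w7.png",cv2.resize(robot.get_image("wrist")["img"][130:290,150:370],None,fx=2.5,fy=2.5))
E
```

```text
t14.3 p [530.9 312.6 132.5] yaw1.8 F [ 0.4  0.1 -0.1] M [ 0.05 -0.05  0.  ] w0.997
0.3 t15.4 p [530.5 312.5 132. ] yaw1.8 F [0.5 0.2 0.3] M [-0.    0.03 -0.04] w0.299
0.22 t15.8 p [530.5 312.5 132. ] yaw1.8 F [ 0.3  0.4 -0.4] M [0.   0.02 0.01] w0.218
0.15 t16.2 p [530.5 312.5 132. ] yaw1.8 F [ 0.6 -0.9  0.3] M [0.03 0.01 0.05] w0.150
0.08 t16.6 p [530.5 312.5 132. ] yaw1.8 F [ 0.3 -0.2  0.3] M [ 0.02  0.03 -0.03] w0.080
```

View pics/w7.png

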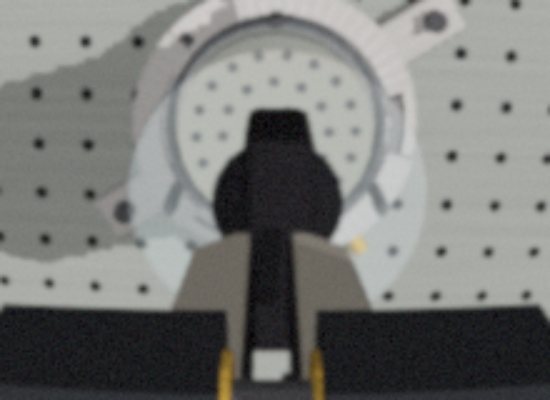

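The wrist picture shows the fingers at the bar with no resistance. I'll probe downward with the jaws shut to find where the bar is physically.

```bash
python3 - <<'E'
from h import *
robot.move_gripper(0.3)
robot.move_linear([530.5,312.5,178],speed=120)
robot.move_gripper(0.0)
st()
print(robot.move_linear([530.5,312.5,130],speed=30,f_stop=4)); st()
robot.sleep(.1); st()
a=robot.get_image("side")["img"][200:330,170:300]; b=robot.get_image("scene")["img"][140:300,280:440];c=robot.get_image("wrist")["img"][130:290,150:370]
cv2.imwrite("pics/w8.png",np.hstack([cv2.resize(q,(260,260)) for q in (a,b,c)]))
E
```

```text
t18.4 p [530.5 312.5 178. ] yaw1.8 F [0.6 0.1 0.6] M [ 0.03 -0.05 -0.  ] w0.002
False
 t20.1 p [530.6 312.5 130.2] yaw1.8 F [ 0.4 -0.9  0.6] M [ 0.01  0.   -0.03] w0.007
 t20.2 p [530.6 312.5 130.2] yaw1.8 F [-0.5 -0.4  0.9] M [-0.02  0.02  0.03] w0.006
```

View pics/w8.png

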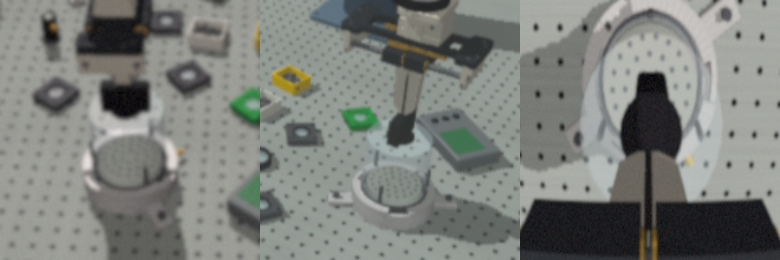

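The shut fingers passed through the visible bar with no force at all. Next I'll probe gently for the dome top, which should be at z=124.

```bash
python3 - <<'E'
from h import *
print(robot.move_linear([530.5,312.5,112],speed=15,f_stop=4)); st()
E
```

```text
True
 t20.9 p [530.6 312.5 125.1] yaw1.8 F [-0.8 -0.   4.2] M [0.01 0.01 0.06] w0.003
```

```bash
python3 - <<'E'
from h import *
robot.move_linear([530.5,312.5,130],speed=60)
print(robot.move_linear([530.5,322,130],speed=30,f_stop=4)); st("y+")
robot.move_linear([530.5,312.5,130],speed=60)
print(robot.move_linear([550,313,130],speed=30,f_stop=4)); st("x+")
robot.move_linear([530.5,312.5,130],speed=60)
print(robot.move_linear([511,312,130],speed=30,f_stop=4)); st("x-")
robot.move_linear([530.5,312.5,132],speed=60)
a=robot.get_image("side")["img"][200:330,170:300]; b=robot.get_image("scene")["img"][140:300,280:440];c=robot.get_image("wrist")["img"][130:290,150:370]
cv2.imwrite("pics/w9.png",np.hstack([cv2.resize(q,(260,260)) for q in (a,b,c)]))
E
```

```text
False
y+ t21.7 p [530.3 322.2 129.8] yaw1.8 F [-0.6 -0.2  0.2] M [-0.04  0.01  0.04] w0.005
False
x+ t22.8 p [549.9 313.  129.9] yaw1.8 F [-0.4  0.3 -0.1] M [ 0.01  0.06 -0.  ] w0.010
False
x- t24.1 p [511.1 312.  130.1] yaw1.8 F [ 0.8 -0.   0.1] M [ 0.06  0.02 -0.02] w0.004
```

View pics/w9.png

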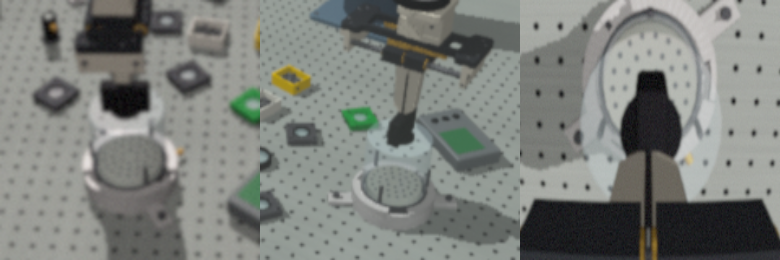

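View closeups.

The dome is solid, with contact at z=125, but the bar gives no contact anywhere I probed: from above, and sideways ±20 mm in x and +10 mm in y. I'll check the dome's profile as an alternative place to grip.

```bash
python3 - <<'E'
from h import *
import pickle
robot.move_linear([530.5,312.5,190],speed=200)
robot.move_ptp([430,150,330],D(0))
a=shot("side"); b=shot("scene"); pickle.dump((a,b),open("ab.pkl","wb"))
cv2.imwrite("pics/w10.png",np.hstack([cv2.resize(a["img"][222:312,190:280],(400,400),interpolation=cv2.INTER_CUBIC),cv2.resize(b["img"][195:285,315:405],(400,400),interpolation=cv2.INTER_CUBIC)]))
st()
E
```

```text
t26.2 p [430.1 150.6 328.4] yaw0.0 F [ 0.1 -0.4 -0.2] M [ 0.04 -0.    0.02] w0.000
```

View pics/w10.png

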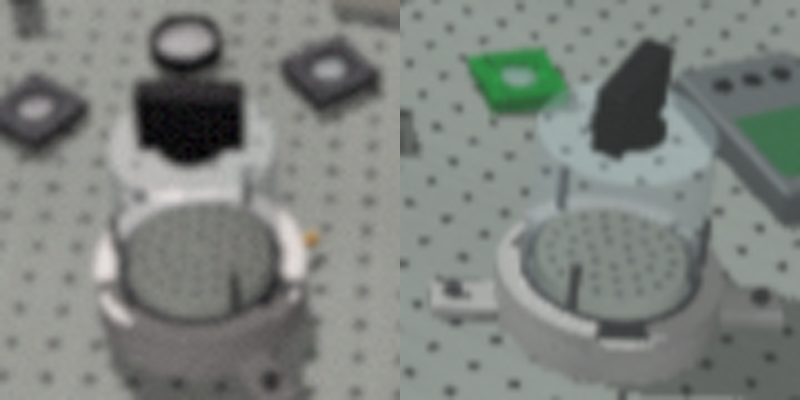

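```bash
python3 - <<'E'
from h import *
robot.move_ptp([530.5,345,170],D(1.8))
print(robot.move_linear([530.5,345,118],speed=30,f_stop=4)); st("dome y+33")
robot.move_linear([530.5,345,175],speed=200)
robot.move_linear([545,312,175],speed=200)
print(robot.move_linear([545,312,118],speed=30,f_stop=4)); st("bar x+15")
robot.move_linear([545,312,175],speed=200)
E
```

```text
False
dome y+33 t29.1 p [530.6 345.1 118.2] yaw1.8 F [-0.2 -0.   0. ] M [-0.   -0.01  0.  ] w0.005
True
bar x+15 t31.4 p [545.1 312.  125.1] yaw1.8 F [-0.4  0.5  4.9] M [ 0.07  0.07 -0.05] w0.006
```

There was no contact on the dome at z=118, but contact over the bar at z=125 both times. So the shut fingers were resting on the bar's top, which is at 164 mm: the real fingertips end about 39 mm short of the reported TCP, and the pictures fit that. I'll confirm with a touch on bare table.

```bash
python3 - <<'E'
from h import *
robot.move_ptp([495,-100,60],D(0))
d=shot("side");c=shot("scene")
p=proj(d,[[495,-100,60],[495,-100,99]]);q=proj(c,[[495,-100,60],[495,-100,99]]);print(p.round(),q.round())
for im,pp in ((d["img"],p),(c["img"],q)):
    for k,u in enumerate(pp): cv2.circle(im,tuple(int(v) for v in u),1,[(0,0,255),(0,255,255)][k],-1)
def crop(im,u): x,y=int(u[0]),int(u[1]); return cv2.resize(im[max(y-50,0):y+50,x-50:x+50],(400,400))
cv2.imwrite("pics/p11.png",np.hstack([crop(d["img"],p[0]),crop(c["img"],q[0])]))
print(robot.move_linear([495,-100,-45],speed=30,f_stop=4)); st("table")
robot.move_linear([495,-100,60],speed=200)
E
```

```text
[[260. 184.]
 [260. 174.]] [[238. 186.]
 [238. 174.]]
True
table t36.3 p [ 495.  -100.   -38.9] yaw-0.0 F [0.  0.2 5.2] M [ 0.05  0.04 -0.01] w0.005
```

View pics/p11.png

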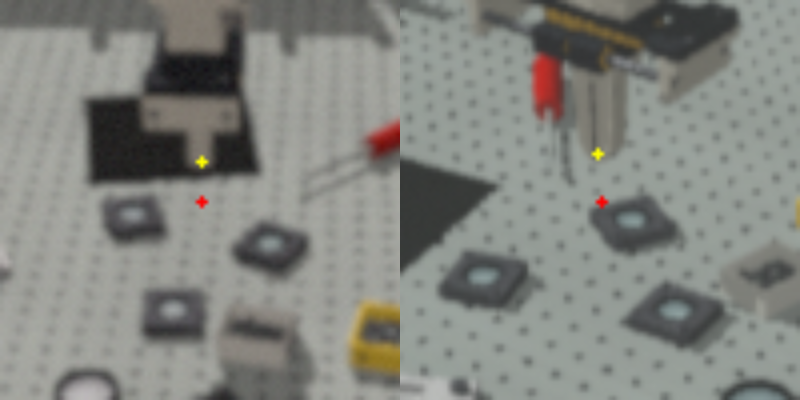

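Confirmed: table contact came at reported z = -38.9, so true tip z = reported z + 39, with no sideways error. I'll correct for it in my helpers and grip the handle.

```bash
cat >> h.py <<'E'
DZ=-39.0   # reported z = true fingertip z + DZ
def ptp(x,y,z,deg): robot.move_ptp([x,y,z+DZ],D(deg))
def lin(x,y,z,deg=None,speed=150,f=None): return robot.move_linear([x,y,z+DZ],None if deg is None else D(deg),speed,f)
E
python3 - <<'E'
from h import *
ptp(530.5,312,200,1.8)
robot.move_gripper(0.45)
print(lin(530.5,312,129,speed=80,f=8)); st()
robot.move_gripper(0.0); robot.sleep(.1); st("grip")
cv2.imwrite("pics/w12.png",np.hstack([cv2.resize(shot("scene")["img"][140:300,280:440],(400,400)),cv2.resize(shot("side")["img"][180:320,160:300],(400,400))]))
E
```

```text
False
 t40.4 p [531.  312.2  90.6] yaw1.8 F [0.  0.5 0.6] M [ 0.04  0.04 -0.02] w0.453
grip t41.0 p [530.5 311.9  90.1] yaw1.8 F [-0.4 -1.   1. ] M [-0.18 -0.03  0.  ] w0.192
```

View pics/w12.png

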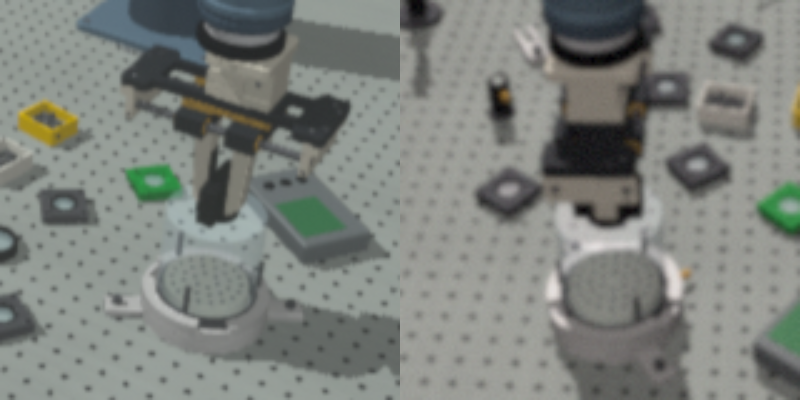

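The handle is gripped, at a width of 17.9 mm. Now turning anticlockwise.

```bash
python3 - <<'E'
from h import *
for a in (12,22,30,34):
    ptp(530.5,312,129,a); st(str(a))
robot.sleep(.2); st()
print(lin(530.5,312,134,speed=20,f=14)); st("lift5")
E
```

```text
12 t41.4 p [530.6 312.3  90. ] yaw11.8 F [0.2 1.  0.2] M [ 0.25 -0.17  0.05] w0.189
22 t41.7 p [530.4 312.3  90. ] yaw21.6 F [ 0.6  0.4 -0.6] M [ 0.32 -0.16  0.07] w0.192
30 t42.0 p [530.4 312.2  90. ] yaw29.6 F [ 0.3  0.9 -1. ] M [ 0.28 -0.07  0.06] w0.188
34 t42.2 p [530.4 312.   90. ] yaw33.7 F [ 0.6 -0.1  0.2] M [ 0.24 -0.18  0.02] w0.191
 t42.4 p [530.5 312.   90. ] yaw33.9 F [-0.3  0.3  0.1] M [ 0.23 -0.1  -0.06] w0.192
False
lift5 t42.8 p [530.3 311.8  94.8] yaw34.0 F [-0.4 -0.9 -2.9] M [-0.04 -0.02  0.02] w0.192
```

```bash
python3 - <<'E'
from h import *
print(lin(530.5,312,160,speed=40,f=8)); st("lift")
cv2.imwrite("pics/w13.png",np.hstack([cv2.resize(shot("scene")["img"][140:300,280:440],(400,400)),cv2.resize(shot("side")["img"][180:320,160:300],(400,400))]))
E
```

```text
False
lift t43.6 p [530.4 311.9 120.9] yaw34.0 F [-0.3  0.6 -3.8] M [-0.06 -0.06  0.03] w0.193
```

View pics/w13.png

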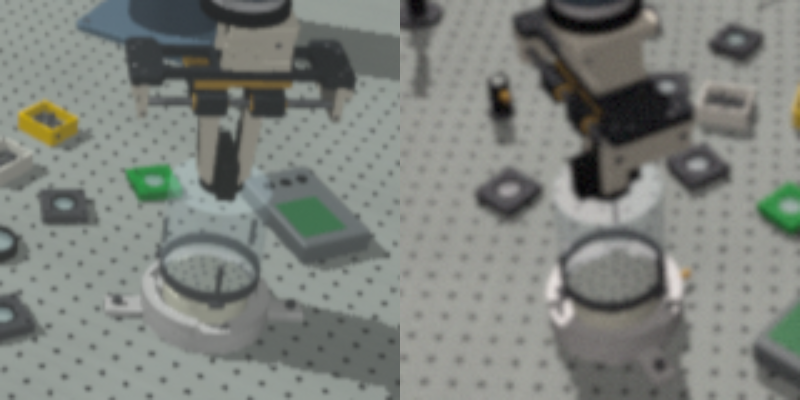

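```bash
python3 - <<'E'
from h import *
import pickle
d3=pickle.load(open("d3.pkl","rb"));a,b=pickle.load(open("ab.pkl","rb"))
for d in (d3,a,b):
    im=rectify(d,420,670,-430,-180,3,2); g=cv2.cvtColor(im,cv2.COLOR_BGR2GRAY); m=(g<70).astype(np.uint8)*255
    m=cv2.morphologyEx(m,cv2.MORPH_OPEN,np.ones((9,9)))
    c=max(cv2.findContours(m,cv2.RETR_EXTERNAL,cv2.CHAIN_APPROX_NONE)[0],key=cv2.contourArea); r=cv2.minAreaRect(c); print(d["name"],world(r[0],670,-180,2),np.array(r[1])/2)
E
```

```text
wrist [[ 542.0198288  -307.00643921]] [157.68547058 160.16680908]
side [[ 543.35147858 -305.05685425]] [154.3497467  155.59814453]
scene [[ 541.78323364 -306.05932617]] [157.48735046 159.93916321]
```

```bash
python3 - <<'E'
from h import *
lin(530.5,312,168,speed=80)
lin(542.3,-306,168,speed=230); st("over mat")
lin(542.3,-306,125,speed=120)
print(lin(542.3,-306,107,speed=25,f=5)); st("down")
robot.move_gripper(0.5); st("rel")
lin(542.3,-306,185,speed=200)
# now view carriers
ptp(440,-20,440,0)
d=shot("wrist","w14"); import pickle; pickle.dump(d,open("d14.pkl","wb"))
st()
cv2.imwrite("pics/r14.png",rectify(d,420,720,-370,220,12,1.3))
E
```

```text
over mat t46.8 p [ 542.4 -305.2  129.1] yaw34.1 F [ 0.3 -0.2 -3.2] M [-0.03  0.01  0.03] w0.189
True
down t47.9 p [ 542.4 -306.3   72.9] yaw34.0 F [ 0.9 -1.   4.9] M [ 0.03 -0.04 -0.01] w0.195
rel t48.5 p [ 541.3 -305.3   71.4] yaw34.0 F [ 0.2 -0.4 -0. ] M [-0.05  0.03  0.03] w0.501
 t50.6 p [440.2 -20.5 399.7] yaw-0.0 F [-0.1 -0.2 -0.6] M [ 0.01 -0.   -0.04] w0.501
```

View pics/w14.png

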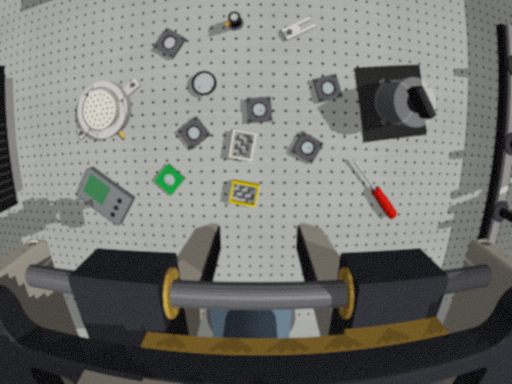

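View pics/r14.png

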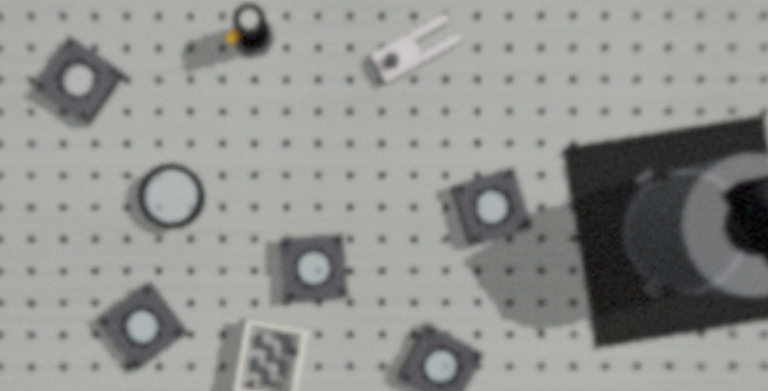

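The cover stands on the mat. The middle carrier has been knocked since the first look; it's now at about (313,268) in the top view, close to the white tub. Measuring all five.

```bash
cat >> h.py <<'E'
def find5(d,approx,dbg=None):
    res=[];tiles=[]
    for (ax,ay) in approx:
        s=4; im=rectify(d,ax-45,ax+45,ay-45,ay+45,12,s); g=cv2.GaussianBlur(cv2.cvtColor(im,cv2.COLOR_BGR2GRAY),(5,5),0)
        m=(g<96).astype(np.uint8)*255
        m=cv2.morphologyEx(m,cv2.MORPH_OPEN,np.ones((15,15),np.uint8))
        cs,hi=cv2.findContours(m,cv2.RETR_EXTERNAL,cv2.CHAIN_APPROX_NONE)
        c=min(cs,key=lambda c:np.hypot(*(np.array(cv2.minAreaRect(c)[0])-180))+(0 if cv2.contourArea(c)>8000 else 500))
        r=cv2.minAreaRect(cv2.convexHull(c)); p=world(r[0],ax+45,ay+45,s)[0]
        # image cols=-y, rows=-x : image angle a (x right,y down) -> world angle same mod 90 up to sign
        v=cv2.boxPoints(r); e=v[1]-v[0]; ang=np.degrees(np.arctan2(-e[0],-e[1]))%90
        res.append((p[0],p[1],ang,r[1][0]/s,r[1][1]/s)); cv2.drawContours(im,[v.astype(int)],0,(0,0,255),1); tiles.append(cv2.resize(im,(260,260)))
    if dbg: 
        tiles+= [np.zeros_like(tiles[0])]*(6-len(tiles)); cv2.imwrite(f"pics/{dbg}.png",np.vstack([np.hstack(tiles[:3]),np.hstack(tiles[3:6])]))
    return np.array(res)
E
python3 - <<'E'
from h import *
import pickle
d=pickle.load(open("d14.pkl","rb"))
w=lambda c,r:(720-r/1.3,220-c/1.3)
ap=[w(78,82),w(313,268),w(491,207),w(142,326),w(440,366)]
im=rectify(d,420,720,-370,220,12,1.3); g=cv2.cvtColor(im,cv2.COLOR_BGR2GRAY)
print(g[246,290:300],g[268,276:282],g[300,520:530])
print(find5(d,ap,"f14").round(1))
E
```

```text
[84 88 88 89 90 90 91 92 92 92] [122 120 118 114 109 105] [125 124 124 124 124 125 124 123 123 124]
[[ 656.5  161.3   52.8   51.9   52.4]
 [ 512.5  -20.2    2.8   48.8   47.7]
 [ 558.2 -158.6   17.1   53.4   52.4]
 [ 467.8  113.1   35.7   46.8   53.1]
 [ 439.7 -115.9   63.4   56.3   46.8]]
```

View pics/f14.png

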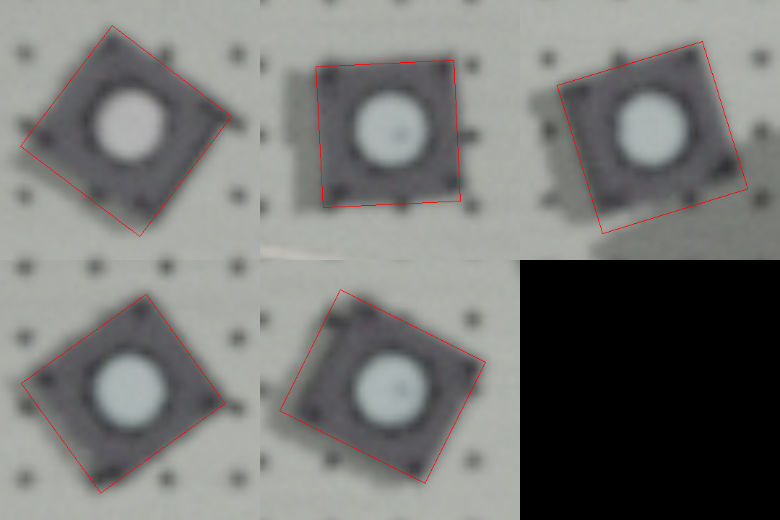

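```bash
cat >> h.py <<'E'
CX,CY=530.5,312.0
def pick(x,y,th,w=0.78):
    ptp(x,y,60,th); robot.move_gripper(w)
    hit=lin(x,y,2,speed=90,f=8)
    if hit: st("HIT"); return False
    robot.move_gripper(0.0); st("grip")
    lin(x,y,70,speed=150); st("lifted")
    return 0.5<robot.current_gripper_width()<0.58
def place(i,P,sq=True):
    z=42+12*i
    ptp(CX,CY,z+45,P); st("over")
    lin(CX,CY,z+8,speed=120)
    print(lin(CX,CY,z-2,speed=25,f=4)); st("down")
    robot.move_gripper(0.72)
    if sq:
        lin(CX,CY,z+25,speed=150); Q=P+90 if P<60 else P-90
        ptp(CX,CY,z+25,Q); lin(CX,CY,z+1,speed=80,f=8); robot.move_gripper(0.0); st("squeeze"); robot.move_gripper(0.72)
    lin(CX,CY,z+45,speed=200); st("done")
E
python3 - <<'E'
from h import *
if pick(514.1,-21.1,2.8): place(0,34)
ptp(450,312,260,0); d=shot("wrist","w15")
cv2.imwrite("pics/r15.png",rectify(d,460,600,240,380,46,3.5))
E
```

```text
grip t54.0 p [514.4 -21.2 -36.6] yaw2.8 F [-1.3 -0.5  3.6] M [ 0.02  0.08 -0.01] w0.535
lifted t54.6 p [513.6 -21.   30.5] yaw2.8 F [-0.   0.5 -0.5] M [ 0.07 -0.01  0.08] w0.533
over t55.8 p [530.6 310.8  47.5] yaw33.9 F [ 0.  -0.4 -0.3] M [-0.01  0.01 -0.03] w0.536
True
down t56.7 p [531.2 312.2   3. ] yaw34.0 F [ 0.  -0.5  4.5] M [-0.03  0.06  0.02] w0.536
squeeze t59.8 p [530.8 312.1   4.3] yaw124.0 F [-0.5  0.8  1. ] M [ 0.   -0.14 -0.03] w0.536
done t60.7 p [531.4 312.4  49.1] yaw124.0 F [ 0.1 -0.1 -0.8] M [-0.05 -0.19 -0.  ] w0.722
```

View pics/r15.png

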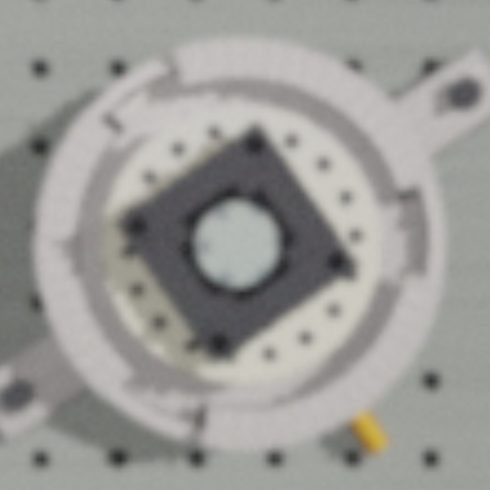

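The first carrier lies flat and within about 1–1.5 mm of the shelf and ring centre. Stacking the rest.

```bash
python3 - <<'E'
from h import *
d=shot("scene","s16")
if pick(659,160,52.8): place(1,34)
else: raise SystemExit
if pick(469.2,110.8,35.7): place(2,34)
E
```

```text
HIT t65.0 p [657.2 159.7 -38.8] yaw52.8 F [-0.9 -0.2  4.8] M [-0.15  0.07 -0.03] w0.780
```

View pics/s16.png

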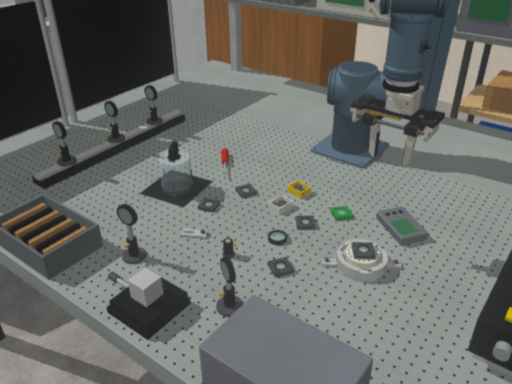

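The hit was only the fingertips overshooting onto the table (z = -38.8). I'll raise the grip height by 1.5 mm and carry on.

```bash
sed -i 's/hit=lin(x,y,2,speed=90,f=8)/lin(x,y,20,speed=120); hit=lin(x,y,3.5,speed=50,f=8)/; s/z=42+12\*i/z=43.5+12*i/' h.py; python3 - <<'E'
from h import *
lin(659,160,3.5,speed=20); robot.move_gripper(0.0); st("grip"); lin(659,160,70,speed=150); st()
if .5<robot.current_gripper_width()<.58: place(1,34)
else: raise SystemExit
if pick(469.2,110.8,35.7): place(2,34)
ptp(450,312,300,0); d=shot("wrist"); import pickle; pickle.dump(d,open("d17.pkl","wb"))
cv2.imwrite("pics/r17.png",rectify(d,460,600,240,380,76,3.5)); cv2.imwrite("pics/w17.png",d["img"])
E
```

```text
grip t65.9 p [658.9 160.  -35.6] yaw52.8 F [ 0.3 -0.9 -0.7] M [-0.04 -0.05  0.01] w0.534
 t66.5 p [658.6 160.   30.7] yaw52.8 F [-0.5 -0.4 -0.5] M [-0.02 -0.06  0.05] w0.535
over t67.3 p [530.7 311.4  60.7] yaw34.1 F [ 0.4 -1.  -1.2] M [-0.08 -0.04  0.01] w0.533
True
down t68.2 p [531.1 312.   16.1] yaw34.0 F [-0.4 -0.1  4. ] M [-0.1  -0.05 -0.03] w0.533
squeeze t71.3 p [530.9 312.2  18. ] yaw124.0 F [-0.1  0.3  1.3] M [ 0.02 -0.16 -0.01] w0.533
done t72.2 p [531.4 312.3  62.6] yaw124.0 F [-0.7 -0.4 -1.3] M [ 0.03 -0.13 -0.03] w0.719
grip t75.1 p [469.4 110.8 -35.3] yaw35.7 F [ 0.5 -0.   1.3] M [ 0.02  0.06 -0.01] w0.532
lifted t75.7 p [468.8 110.8  30.6] yaw35.7 F [-0.1  0.  -1.6] M [ 0.01 -0.04 -0.05] w0.533
over t76.6 p [529.4 310.7  72. ] yaw34.0 F [ 0.3 -0.2 -0.9] M [ 0.02 -0.06  0.06] w0.537
True
down t77.4 p [531.2 312.1  28.4] yaw34.0 F [0.4 1.  3.2] M [-0.03 -0.11  0.01] w0.531
squeeze t80.6 p [530.9 312.2  30. ] yaw124.0 F [0.8 0.3 1.5] M [ 0.02 -0.11 -0.  ] w0.535
done t81.5 p [531.3 312.3  74.6] yaw124.0 F [-0.4 -0.3 -0.2] M [-0.03 -0.13  0.02] w0.721
```

View pics/r17.png

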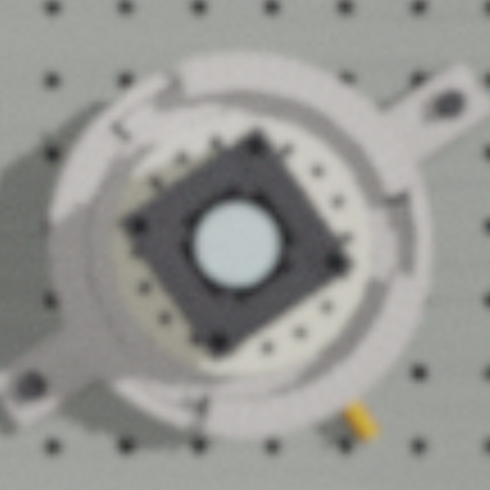

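View pics/w17.png

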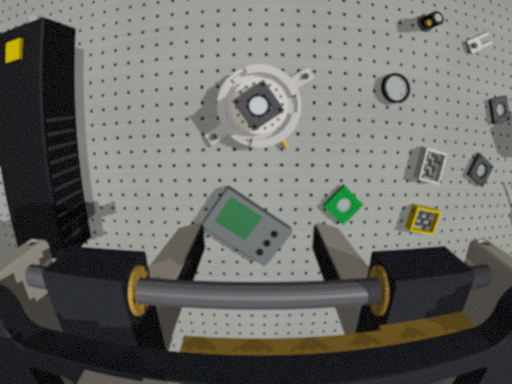

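```bash
python3 - <<'E'
from h import *
import pickle
d=pickle.load(open("d17.pkl","rb")); print(toz(d,[(502,110),(480,170)],10).round(0))
if not pick(561,-158.4,107): raise SystemExit("c3")
place(3,124)
if not pick(438.5,-118.8,63.4): raise SystemExit("c5")
place(4,34)
ptp(450,312,330,0); d=shot("wrist"); pickle.dump(d,open("d18.pkl","wb"))
cv2.imwrite("pics/r18.png",rectify(d,460,600,240,380,100,3.5)); cv2.imwrite("pics/w18.png",d["img"])
a=shot("side");b=shot("scene")
cv2.imwrite("pics/s18.png",np.hstack([cv2.resize(a["img"][222:322,185:285],(400,400),interpolation=cv2.INTER_CUBIC),cv2.resize(b["img"][195:295,315:415],(400,400),interpolation=cv2.INTER_CUBIC)]))
E
```

```text
[[ 561. -164.   10.]
 [ 439. -117.   10.]]
grip t87.6 p [ 561.2 -158.5  -35.3] yaw107.0 F [-0.1  0.1  0.9] M [ 0.   -0.13  0.03] w0.533
lifted t88.2 p [ 560.5 -158.2   30.5] yaw107.0 F [ 0.8  0.1 -1.4] M [-0.03 -0.06 -0.03] w0.534
over t89.9 p [531.  310.8  85.2] yaw123.9 F [ 0.5 -0.1 -0.5] M [-0.02 -0.18  0.  ] w0.532
True
down t90.8 p [531.2 312.2  40.4] yaw124.0 F [-0.7 -0.5  2.8] M [ 0.05 -0.29  0.01] w0.532
squeeze t93.9 p [530.9 312.1  42. ] yaw34.0 F [ 0.6 -0.3  1.7] M [-0.05 -0.05  0.01] w0.530
done t94.8 p [531.4 312.3  86.6] yaw34.0 F [ 0.2 -0.1 -0.9] M [-0.03  0.03  0.01] w0.717
grip t98.3 p [ 438.7 -118.9  -35.3] yaw63.4 F [0.2 0.4 1.8] M [-0.02 -0.07 -0.  ] w0.535
lifted t98.9 p [ 438.1 -118.6   30.6] yaw63.4 F [-0.4 -0.2 -0.3] M [-0.05 -0.02 -0.  ] w0.534
over t100.5 p [530.5 310.9  96.8] yaw34.0 F [-0.6  0.1 -0.7] M [-0.06 -0.04 -0.  ] w0.534
True
down t101.3 p [531.1 312.2  52.3] yaw34.0 F [0.9 0.4 2.7] M [-0.05 -0.12  0.03] w0.532
squeeze t104.5 p [530.8 312.1  54. ] yaw124.0 F [-0.6 -0.3  1.4] M [ 0.01 -0.1   0.02] w0.532
done t105.4 p [531.3 312.3  98.6] yaw124.0 F [ 0.3 -0.  -0.3] M [-0.04 -0.09 -0.02] w0.722
```

View pics/r18.png

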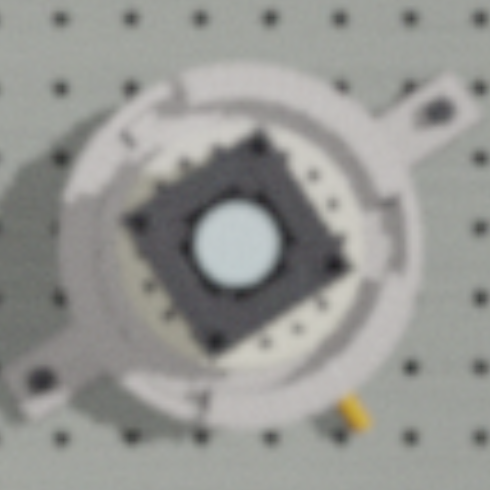

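View pics/s18.png

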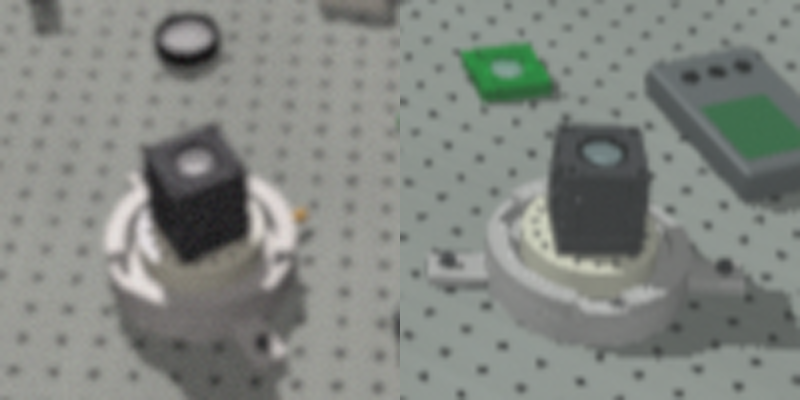

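View pics/w18.png

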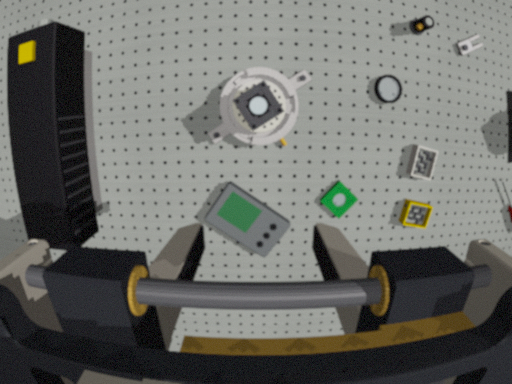

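All five carriers are in one square, centred pile. Now fetching the cover.

```bash
python3 - <<'E'
from h import *
ptp(542.3,-306,190,34); 
d=shot("wrist"); cv2.imwrite("pics/w19.png",d["img"])
robot.move_gripper(0.45)
print(lin(542.3,-306,112.5,speed=70,f=8)); st()
robot.move_gripper(0.0); st("grip")
lin(542.3,-306,165,speed=80); st("up")
lin(533,175,165,speed=200); st("near")
lin(533,175,226,speed=120); st("high")
cv2.imwrite("pics/s19.png",np.hstack([cv2.resize(shot("side")["img"][150:310,160:320],(400,400)),cv2.resize(shot("scene")["img"][120:280,240:400],(400,400))]))
E
```

```text
False
 t111.7 p [ 542.7 -306.3   74.1] yaw34.0 F [-0.  -1.3 -0.1] M [0.   0.02 0.07] w0.453
grip t112.2 p [ 542.4 -306.1   73.7] yaw34.0 F [ 0.7 -0.5  1.1] M [0.   0.01 0.02] w0.188
up t113.0 p [ 541.9 -305.7  125.5] yaw34.0 F [-0.  -0.8 -3.8] M [-0.01  0.04  0.03] w0.188
near t115.5 p [533.1 174.3 125.9] yaw33.9 F [-0.2  0.2 -3.7] M [ 0.    0.01 -0.01] w0.192
high t116.2 p [532.6 174.8 186.4] yaw34.0 F [-0.4  0.2 -4.3] M [ 0.03 -0.    0.02] w0.190
```

View pics/s19.png

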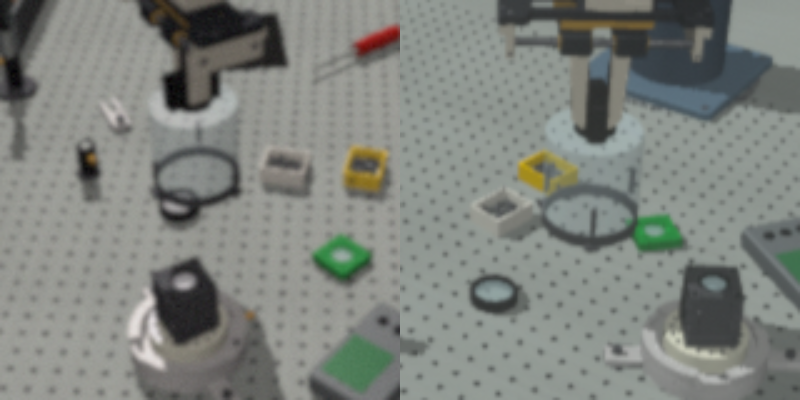

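View pics/w19.png

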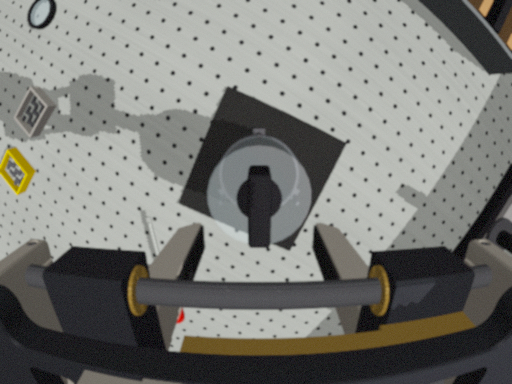

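```bash
python3 - <<'E'
from h import *
lin(CX,CY,226,speed=100); robot.sleep(.2); st("over")
print(lin(CX,CY,160,speed=50,f=6)); st("half")
print(lin(CX,CY,127,speed=20,f=6)); st("seat")
E
```

```text
over t118.0 p [530.6 311.6 187.1] yaw34.0 F [-0.6  0.6 -3.3] M [-0.01 -0.01  0.02] w0.192
False
half t119.5 p [530.8 312.1 121.5] yaw34.0 F [-0.4 -0.5 -3.9] M [-0.01 -0.03 -0.03] w0.190
True
seat t120.9 p [530.4 311.9  90.7] yaw34.0 F [-0.8 -0.9  6.4] M [ 0.   -0.04  0.05] w0.193
```

It seated at origin z of about 20. Turning clockwise to the stop.

```bash
python3 - <<'E'
from h import *
for a in (24,12,0,-8,-11,-12.5,-14,-15.5,-17):
    ptp(CX,CY,129.3,a); robot.sleep(.15); st(str(a))
    if abs(robot.current_ft_torque()[2])>.5: break
E
```

```text
24 t121.3 p [530.8 312.2  90.7] yaw24.2 F [-0.1  0.3  2. ] M [ 0.11  0.08 -0.13] w0.192
12 t121.8 p [530.7 312.1  90.6] yaw12.2 F [ 0.7 -0.3  4.1] M [ 0.04  0.14 -0.08] w0.194
0 t122.2 p [530.8 312.1  90.6] yaw0.3 F [-0.6  1.5  5.2] M [ 0.02  0.11 -0.17] w0.193
-8 t122.6 p [530.8 312.1  90.7] yaw-7.7 F [0.6 1.  6. ] M [ 0.    0.09 -0.23] w0.194
-11 t123.0 p [530.8 312.1  90.6] yaw-10.7 F [ 0.6 -0.4  5.3] M [ 0.1   0.06 -0.13] w0.192
-12.5 t123.4 p [530.8 312.1  90.7] yaw-12.2 F [-0.7  0.1  5.6] M [0.06 0.06 0.  ] w0.193
-14 t123.8 p [530.8 312.1  90.7] yaw-13.7 F [0.1 0.6 4.4] M [0.08 0.08 0.09] w0.191
-15.5 t124.2 p [530.9 311.8  90.7] yaw-15.1 F [-0.  -2.   4.8] M [-0.07  0.03  0.43] w0.194
-17 t124.6 p [530.8 311.6  90.6] yaw-16.6 F [-0.1 -1.5  4.7] M [-0.14  0.06  0.73] w0.191
```

```bash
python3 - <<'E'
from h import *
ptp(CX,CY,129.3,-15); st()
print(lin(CX,CY,136,speed=15,f=14)); st("pull")
lin(CX,CY,129.5,speed=20); st("back")
ptp(CX,CY,129.5,-15.5); robot.sleep(.1); st()
robot.move_gripper(0.45); robot.sleep(.2); st("rel")
lin(CX,CY,200,speed=120)
ptp(455,312,330,0); d=shot("wrist"); import pickle; pickle.dump(d,open("d20.pkl","wb"))
A=rectify(d,440,620,220,400,164,2.2);B=rectify(d,440,620,220,400,32,2.2)
cv2.imwrite("pics/r20.png",np.hstack([A,B])); cv2.imwrite("pics/w20.png",d["img"])
a=shot("side");b=shot("scene","sc20"); cv2.imwrite("pics/s20.png",np.hstack([cv2.resize(a["img"][222:322,185:285],(400,400),interpolation=cv2.INTER_CUBIC),cv2.resize(b["img"][195:295,315:415],(400,400),interpolation=cv2.INTER_CUBIC)])); st()
E
```

```text
t124.9 p [530.9 311.8  90.7] yaw-14.7 F [ 0.4 -1.1  5.9] M [-0.05  0.01  0.19] w0.193
True
pull t125.3 p [529.8 310.8  92.5] yaw-14.9 F [ 0.4 -0.  -1.9] M [ 0.14 -0.44  0.15] w0.195
back t125.5 p [530.5 311.4  90.8] yaw-14.9 F [-0.5 -3.6  5.2] M [-0.69  0.08  0.09] w0.190
 t125.9 p [530.5 311.3  90.8] yaw-15.5 F [ 0.1 -4.1  5.2] M [-0.92  0.22  0.4 ] w0.192
rel t126.7 p [530.5 312.   90.5] yaw-15.5 F [-0.4  0.3 -0.2] M [ 0.05  0.02 -0.01] w0.448
 t128.2 p [454.8 311.4 288. ] yaw-0.1 F [0.1 0.8 0.2] M [ 0.01  0.   -0.01] w0.449
```

View pics/r20.png

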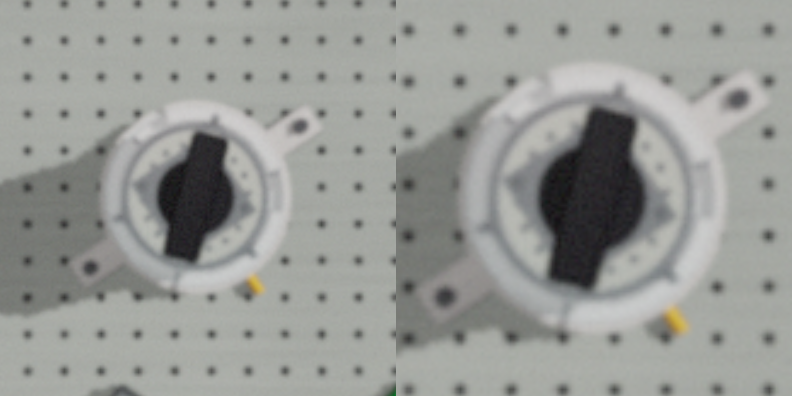

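View pics/s20.png

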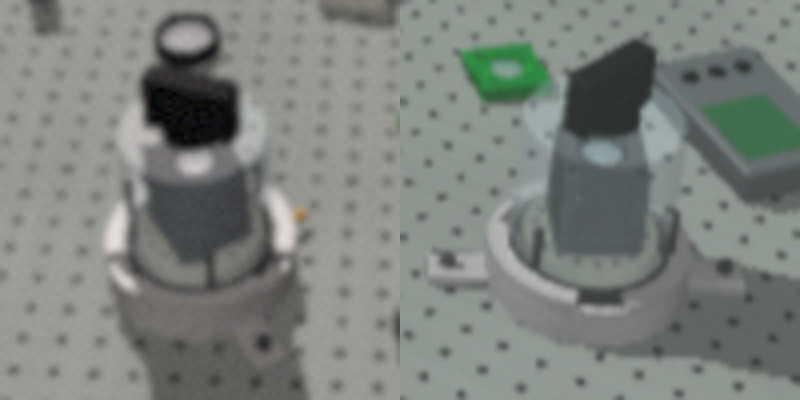

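View pics/sc20.png

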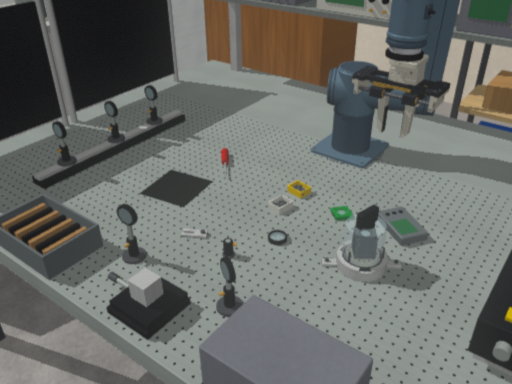

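The pull test stopped after about 2 mm with the force limit tripped, so the lugs are under the lip. The handle lies about 48° clockwise of the slots, the pile stands inside, and the other objects haven't moved. Handing in.

```bash
python3 - <<'E'
from h import *
import pickle
d=pickle.load(open("d20.pkl","rb"))
im=rectify(d,440,620,220,400,164,4); m=(cv2.cvtColor(im,cv2.COLOR_BGR2GRAY)<45).astype(np.uint8)*255
c=max(cv2.findContours(cv2.morphologyEx(m,cv2.MORPH_OPEN,np.ones((9,9))),cv2.RETR_EXTERNAL,cv2.CHAIN_APPROX_NONE)[0],key=cv2.contourArea); print(cv2.minAreaRect(c))
robot.hand_in(); st()
E
```

```text
((355.00469970703125, 364.38690185546875), (207.10501098632812, 130.48536682128906), 81.06043243408203)
the job is handed in; nothing more can be done
the job is handed in; nothing more can be done
```

The job is done and handed in at about 128 s. All five carriers are in one square pile in the centre of the shelf, and the cover is back on and locked.

- **Order of work:** I turned the cover anticlockwise to the slots, lifted it off and stood it in the middle of the mat. I stacked the carriers, squeezing each one square from both directions. I then put the cover back, where it seated at about 20 mm, and turned it clockwise until the torque rose at the stop.
- **Fingertip offset:** The reported TCP lies 39 mm beyond the real fingertips. My first grip on the handle closed on air because of this. I confirmed the offset by touching bare table and corrected for it after that; the probing cost about 30 s. While probing I touched the top of the handle lightly (about 5 N).
- **Disturbance:** One carrier was knocked aside during the run. I measured it again before picking it up.
- **Last checks:**
  - An upward pull on the cover stopped after about 2 mm, so it is locked.
  - At the stop the gripper was at about -15°, roughly 48° clockwise of the slots.
  - The pile stands aligned under the dome, about 1–1.5 mm from the shelf centre, and the other objects look unmoved.
- **Disagreement:** A quick outline fit of the handle at the end gave -9° against the gripper's -15°. That fit is skewed by the black disc under the bar, and -9° would still be inside the locked range.

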